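# Clamp a bearing housing in the quick-release vise

## Task

Clamp the bearing housing in the quick-release vise: press the lever down and, keeping it down, slide the moving jaw up to the housing so that the housing goes square against the fixed jaw, then let the lever spring back so the half nut catches the threaded bar, and turn the crank until the housing is held firmly. The housing is thin-walled, so stop soon after the crank goes stiff and do not squeeze it hard; leave the other parts and tools on the bench where they are.

Things in the scene. Friction and masses are not known exactly. Their poses are not given: they have to be found in the camera images.
- vise: Aluminium vise bolted to the bench, bed 150 x 270 mm with a threaded bar in its slot. Origin: on the bench, mid-width. y runs along the bed from the crank end (-y; bed ends at -145 mm) to the fixed jaw (104 wide, y +80 to +112, top at 100 mm); x across, z up. The ways on which the housing stands and slides are 40 mm above the bench.
- fixed_face (a point): Middle of the fixed jaw's clamping face, 65 mm above the bench, at y = +80 mm in the vise's frame; axes as the vise.
- carriage (a joint): Place of the sliding screw block along the bed, m, 0 to 0.085, growing to the fixed jaw. Block: 84 wide, 40 long (vise y -138 to -98 mm at 0), top 108 mm above the bench; it carries lever, screw, moving jaw and crank. At rest its half nut is caught on the bar (4 mm pitch) and locks it; with the lever down it slides with about 4 N of friction.
- lever (a joint): Angle of the steel quick-release lever on the block: 0 at rest, 0.20 rad fully down. 10 N at its cup starts it, 13.5 N reaches the stop. Above 0.10 the nut is clear. Let go, it springs back and the nut drops into a thread valley, shifting the jaw up to 2 mm; reading 0.03 to 0.08 it rides on a crest and drops in, block up to 4 mm back, once you crank.
- lever_cup (a point): Middle of the top face of the lever's thumb cup: a plate 36 mm across (vise x), 40 mm clear along the bed between two upturned lips 10 mm high (at its -y and +y ends). It overhangs the block on its -x side, 120 mm above the bench at rest, 55 mm from the pivot; pressing takes it down 11 mm. Fingertips pressed into it can slide the block.
- jaw: Moving jaw: steel-faced plate 104 wide, 28 mm thick, from 42 to 100 mm above the bench. Origin: middle of its clamping face, which looks to +y, 65 mm above the bench; axes as the vise. The clamp screw carries it in the block: its y in the vise's frame is -50 mm + carriage + 1.273 mm per rad of crank.
- crank (a joint): Angle of the screw's crank, rad, -9.4 to 11.7. 0: grip straight above the screw; growing tightens (clockwise seen from the crank end; at +1.57 the grip is on the +x side). 8 mm of jaw a turn. Turning free takes 8 N at the grip, against the work about 3.5 N more per 100 N at the jaws, reached some 0.5 rad after the seated housing is met. Stays as left.
- crank_grip_mid (a point): Middle of the black crank grip: a cylinder 20 mm thick, 62 mm long, parallel to the vise's y, spinning freely on its pin. It circles at 36 mm radius about the screw axis (vise x = 0, 85 mm above the bench), 193 mm behind (-y of) the jaw's face; the crank arm is 36 mm nearer the block. The point's axes spin with the grip.
- housing: The work: loose thin-walled aluminium bearing housing, 64 mm across (x), 60 mm along the bed (y, the clamped width), 50 high, a bearing in its bore, about 0.4 kg. It stands on the ways some 6 to 16 mm short of the fixed jaw, a little askew. Origin: middle of its underside; seated, at vise y = +50 mm. 40 N at the jaws holds it, over 240 N spoils the bore.
- black_roller: Bystander: black rubber roller standing on end, 40 mm across, 87 mm high. Origin under its middle.
- red_roller: Bystander: red roller standing on end, 46 mm across, 70 mm high. Origin under its middle.
- spare_bearing: Bystander: steel ball bearing lying flat, 47 mm across, 14 mm high. Origin under its middle.
- spanner: Bystander: steel spanner lying on the bench, 170 mm long. Origin under its middle, its length along its x.
- screwdriver: Bystander: screwdriver lying on the bench, 190 mm long. Origin under its middle, its length along its x.
- oil_bottle: Bystander: small white oil bottle with a black cap, 48 mm across, 115 mm high. Origin under its middle.
- star_knob: Bystander: black star-grip clamping knob standing on its stem, 48 mm across, 30 mm high. Origin under its middle.
Not all that is in view belongs to the job. What is meant by the housing is not turquoise, and is the larger of those in its own colour.

How it is judged:
On the way, in this order (a step that is already met when the one before it is completed fails the run):
1. the lever is pressed down (value of joint lever above 0.1 rad), for 0.1 s.
2. with the lever held down, the moving jaw has been slid up to the housing, within 10 mm of where it clamps (value of joint lever above 0.1 rad and y of jaw in the frame of vise above 0.01 m), for 0.1 s.
3. the lever is let go and has sprung back, the half nut caught on the bar (value of joint lever below 0.025 rad), for 0.2 s.
4. the housing is screwed tight: at least 40 N at the jaw, the lever back (contact force between jaw and housing above 40 N and value of joint lever below 0.025 rad), for 0.3 s.
At the end, for the whole second after the job is handed in: The housing stands upright on the ways, square to the jaws within 0.05 rad, within 3 mm of the fixed jaw and 25 mm of the jaws' middle, at rest, gripped with 40 to 240 N; the lever is back up (below 0.025 rad) and the crank at rest (all of step 4 and contact force between jaw and housing below 240 N and y of housing in the frame of vise between 0.047 and 0.053 m and z of housing in the frame of vise between 0.036 and 0.044 m and x of housing in the frame of vise between -0.025 and 0.025 m and angle between the y axis of housing and the y axis of vise, either way round below 0.05 rad and angle between housing's own z axis and vertical below 0.05 rad and linear speed of housing below 0.01 m/s and velocity of joint crank between -0.05 and 0.05 rad/s); the robot touches nothing.
It fails at once if the moving jaw presses the housing with more than 240 N (contact force between jaw and housing above 240 N).
It fails at once if a bystander is moved more than 30 mm (distance of any of black_roller, red_roller, spare_bearing, spanner, screwdriver, oil_bottle, star_knob from where it was at the start of the episode above 0.03 m).
It also fails if it takes over 72 s, if anything falls off the work surface, if the arm or the gripper's body presses on something with over 40 N, if the wrist force passes 120 N, or if a joint passes its speed limit or range.

## Robot

A 7-joint arm with a two-finger parallel gripper is mounted at the origin on the work surface. World frame = base frame: x ahead of the robot, y to its left, z up, the work surface at z = 0. Lengths are in m, angles in rad, forces in N, time in s.
With the tool pointing down it reaches from about 0.4 to 0.875 m from the base axis. Payload 19.3 kg.
Tool frame: the origin (TCP) lies between the finger pads; the fingertips stand 8 mm ahead of it and the grasp point (between the pads) lies 11 mm behind it (r.tcp_to_tips is the distance from the TCP to the fingertips, in m); z points along the fingers, y is the line along which they close (so a half turn about z gives the same grasp; the last joint's range is limited). The gripper opens to 85 mm and grips with 20 to 120 N. Pads are 22 mm wide; open, the fingers measure 114 mm over their backs; the gripper's body (76 mm by 85 mm) begins 54 mm behind the grasp point. The pads swing forward as they close: fully open they stand 13 mm farther back than shut.
Start: joints at [-1.171, 0.521, -0.036, 1.599, 0.021, 1.021, -0.113], TCP at [0.283, 0.557, 0.239] pointing down, gripper open.
Joint ranges: [-2.91, 2.91], [-0.3, 2.13], [-1.5, 1.42], [0.17, 2.43], [-1.26, 4.41], [0.16, 1.93], [-2.52, 2.52]. Speed limits (rad/s): [1.89, 1.89, 2.39, 2.39, 3.01, 3.01, 3.01].

## Interface

Orientations are given as a unit quaternion [w, x, y, z].
In Python, from plant import r gives the robot as it stands.
- The arm moves only by the tool send_rows, never from a script. Its argument "increments" is a list of rows, each a list of 5 numbers: the shift along the world's x, y, z in m, then the turn about the world's z in rad, then the closure, from 0 (fully open) to 1 (shut). In form: [[dx, dy, dz, turn, jaw], ...]. A call has 1 to 12 rows; each row is the pose to reach, as a shift and turn from the pose commanded when the call began; what a row does not reach only later rows make up. A row lasts 1/12 s, in which the tool goes at most 41.7 mm and 7.16 degrees, less where a joint would pass 70% of its speed; a pose out of reach is approached as far as the arm can. A call with a gripper value outside its range is refused whole. The fingers move at their own pace and stop on an object; "newtons" is the grip in N (left out, the last holds). Time passes only in rows, so rows that repeat a pose let the fingers close. It gives the time, the measured TCP pose, the force, the opening and the grip force at its end, in the units of the state.
- r.get_state(): the state, without advancing time (a new reading comes with each control period).
- r.read_camera(name): name is "scene" or "top"; returns the picture (420x560x3 uint8, red, green, blue); there is no depth.
- r.calibration(name): a dict with "intrinsics" (3x3 intrinsics, pixels), "R" (3x3) and "t" (3): a world point X has camera coordinates R X + t. Camera axes: x right, y down, z forward; pixel columns grow to the right and rows downward; lengths in m; the calibration is good to about 2 mm. A picture is of the moment at which its call begins. calibration takes no time and is no camera call.
- r.close_job(): hands the job in; it is judged then, once.
The state is a dict: "time": time; "qpos": joint angles; "qvel": joint speeds; "effort": joint torques, N m; "tool_pos": TCP position; "ee_rot": TCP orientation; "force": force on the tool from outside, world axes, zero at the start; "torque": the same for the moment, N m; "width": opening from 0.0 (shut) to 1.0 (fully open); "finger_force": force on a finger pad.
Only numpy, scipy, OpenCV 4.12 (cv2) and the standard library are available. Lean on these libraries where they do the work, as an engineer would, in place of code of your own. Each camera call takes 0.05 s, during which the arm holds its last target. There are 200 camera calls.

## Working session

There is one attempt and no reset: what is moved stays moved. The work goes in short steps, Python scripts to look and compute and a tool call to move; the robot and the scene stay as the last step left them, time stands still between calls to the robot, and variables do not carry over. Pictures are saved under pics/ and viewed, at most 10 in all, crops included, and the job is handed in when it is done.

Besides the shell and the picture viewer there is one more tool, called as name(argument=value, ...), one argument or row to a line, values as JSON. send_rows: Moves the arm, as the interface text tells. Its arguments: {"type":"object","properties":{"increments":{"type":"array","items":{"type":"array","items":{"type":"number"}}},"newtons":{"type":"number"}},"required":["increments"]}

```bash
mkdir -p pics; ls; python3 - <<'E'
from plant import r
import cv2
for n in("scene","top"):
    im=r.read_camera(n); cv2.imwrite(f"pics/{n}0.png",im[:,:,::-1])
    print(n,{k:v.tolist() for k,v in r.calibration(n).items()})
print(r.get_state(), r.tcp_to_tips)
E
```

```text
pics
scene {'intrinsics': [[432.63713416032726, 0.0, 274.0465297922559], [0.0, 432.63713416032726, 208.46873013332814], [0.0, 0.0, 1.0]], 'R': [[0.7446918950377769, 0.6672263312698625, -0.015588595998513559], [0.5158621027885052, -0.5902597104725966, -0.6208701676674666], [-0.4234622443284251, 0.454315415821394, -0.7837584006410183]], 't': [-0.5174543564571601, -0.1768210246905811, 1.4129665592380471]}
top {'intrinsics': [[409.4212433689459, 0.0, 278.1638360492511], [0.0, 409.4212433689459, 221.78101085314123], [0.0, 0.0, 1.0]], 'R': [[-0.008348814339227602, -0.9992470633106704, -0.037889362149941985], [-0.9932729012348123, 0.012663345689898043, -0.1151024906269041], [0.11549563182955239, 0.036673507344382655, -0.9926307535470347]], 't': [0.154019731739122, 0.5748052301625193, 0.8647550926907045]}
{'time': 0.1, 'qpos': array([-1.1711666 ,  0.52196499, -0.03633579,  1.59994673,  0.02119256,
        1.021111  , -0.11280027]), 'qvel': array([ 0.00120159, -0.00191951,  0.00159361, -0.00185613,  0.0007549 ,
       -0.00043938, -0.00031837]), 'effort': array([ 4.14984228e-03, -9.28478909e+01,  1.98425800e+00, -3.70535409e+01,
        1.81446044e-02,  5.39602479e-03,  1.31410889e-05]), 'tool_pos': array([0.28284791, 0.5569999 , 0.23877812]), 'ee_rot': array([-9.07516029e-05,  2.32764031e-01,  9.72533101e-01, -5.14772627e-04]), 'force': array([ 1.32890078, -0.14579514, -0.46960102]), 'torque': array([ 0.00526623, -0.01507081,  0.02067213]), 'finger_force': 0.0, 'width': 0.9969304293487283} 0.008
```

View pics/scene0.png

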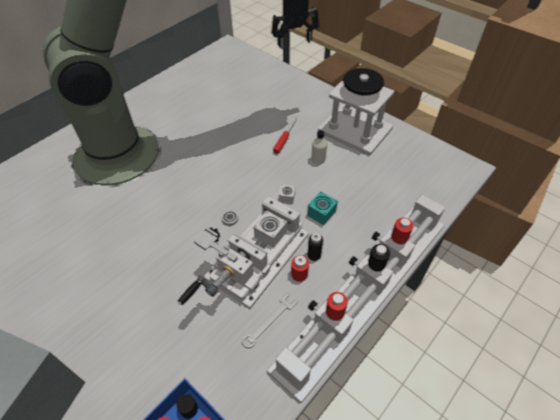

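View pics/top0.png

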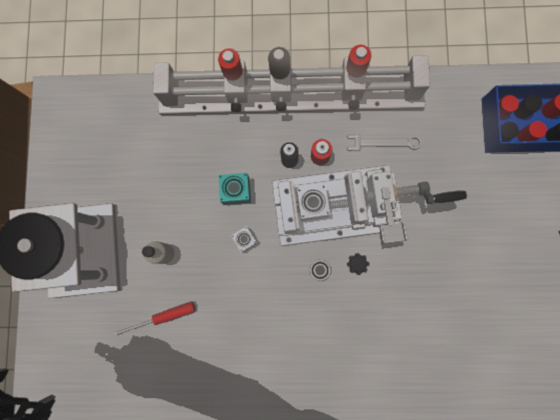

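The housing candidates are: a silver one in the vise (top 313,201; scene 270,225), a small silver one (top 244,239; scene 287,192), and a turquoise one (top 233,187). The silver one in the vise is the larger of its colour, so it fits. I'll confirm that in enlarged crops.

```bash
python3 - <<'E'
import cv2
a=cv2.imread("pics/top0.png")[150:280,220:480]; cv2.imwrite("pics/topc.png",cv2.resize(a,None,fx=3,fy=3,interpolation=cv2.INTER_CUBIC))
a=cv2.imread("pics/scene0.png")[170:320,170:340]; cv2.imwrite("pics/scenec.png",cv2.resize(a,None,fx=4,fy=4,interpolation=cv2.INTER_CUBIC))
E
```

```text
(no output)
```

View pics/topc.png

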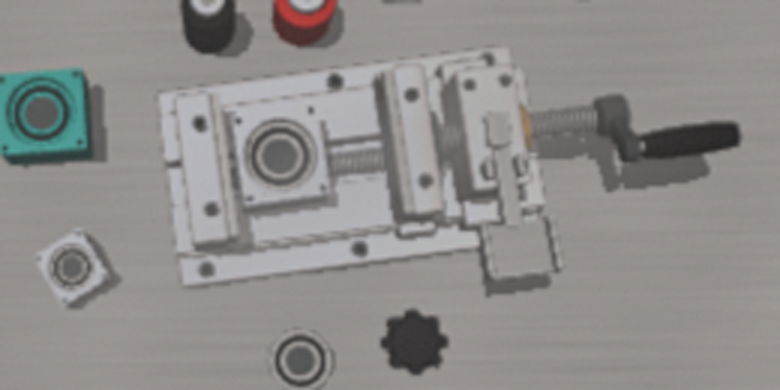

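View pics/scenec.png

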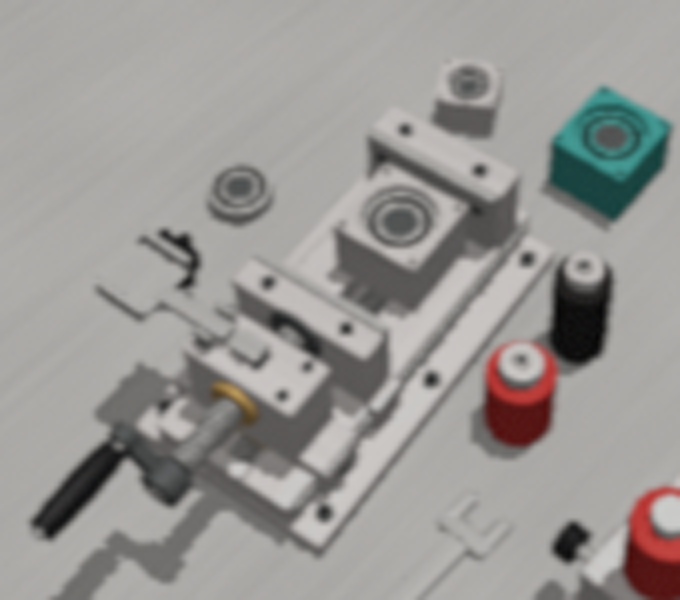

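The crops show:
- Bearing housing in the vise, centred at top-crop (281,156) and scene-crop (400,220). It is the larger silver one, so it is confirmed.
- Lever cup at top-crop (524,250).
- Crank grip at top-crop (690,139).

Next I triangulate the matched points.

```bash
cat > h.py <<'E'
import numpy as np, cv2
from plant import r
def P(n):
    c=r.calibration(n); return c["intrinsics"]@np.c_[c["R"],c["t"]]
PT,PS=P("top"),P("scene")
def tri(a,b):
    X=cv2.triangulatePoints(PT,PS,np.array(a,float).reshape(2,1),np.array(b,float).reshape(2,1))
    X=(X[:3]/X[3]).ravel()
    e=[np.linalg.norm((p:=(M@np.r_[X,1]))[:2]/p[2]-q) for M,q in((PT,a),(PS,b))]
    return X,e
def proj(n,X):
    p=(PT if n=="top" else PS)@np.r_[X,1]; return p[:2]/p[2]
E
python3 - <<'E'
from h import *
pts={"fix+x":((199,123),(480,170)),"fix-x":((212,209),(405,130)),"jaw+x":((411,95),(346,328)),"jaw-x":((425,181),(268,283)),
"bearing":((281,156),(400,220)),"cup":((524,250),(133,278)),"gripA":((640,142),(118,440)),"gripB":((738,135),(40,527)),"boss":((612,108),(165,470)),
"blk1":((470,85),(308,368)),"blk2":((506,81),(282,395))}
for k,(a,b) in pts.items():
    X,e=tri((220+a[0]/3,150+a[1]/3),(170+b[0]/4,170+b[1]/4)); print(k,X.round(4),np.round(e,2))
E
```

```text
fix+x [0.6338 0.1298 0.1009] [1.04 0.73]
fix-x [0.5746 0.122  0.1014] [1.3 0.9]
jaw+x [ 0.6511 -0.0154  0.1   ] [0.98 0.74]
jaw-x [ 0.5917 -0.0231  0.0995] [1.02 0.75]
bearing [0.6131 0.0738 0.0849] [1.33 0.96]
cup [ 0.5409 -0.0833  0.1225] [0.18 0.13]
gripA [ 0.613  -0.1631  0.1164] [0.72 0.57]
gripB [ 0.6182 -0.228   0.1125] [1.32 1.08]
boss [ 0.6391 -0.1526  0.0981] [0.14 0.11]
blk1 [ 0.6562 -0.054   0.1067] [1.23 0.95]
blk2 [ 0.6583 -0.0778  0.1083] [1.25 0.97]
```

All heights match the text: jaws 100 mm, cup 120 mm, block top 108 mm. Vise yaw is about 0.122 rad, origin about (0.616, 0.031), and carriage about 15 mm. The crank is at about -0.76 rad, and the housing is at vise y of about 43 mm. Next I move above the cup with the fingers shut and the finger line along vise x.

send_rows(
  increments=[
    [0.013,-0.032,0,-0.08,1],
    [0.026,-0.064,0,-0.16,1],
    [0.039,-0.096,0,-0.24,1],
    [0.052,-0.128,0,-0.32,1],
    [0.065,-0.16,0,-0.4,1],
    [0.078,-0.192,0,-0.48,1],
    [0.091,-0.224,0,-0.56,1],
    [0.104,-0.256,0,-0.64,1],
    [0.117,-0.288,0,-0.72,1],
    [0.13,-0.32,0,-0.8,1],
    [0.143,-0.352,0,-0.88,1],
    [0.156,-0.384,0,-0.97,1],
  ],
  newtons=40,
)

```text
time: 1.1
tool_pos: [0.4392, 0.1716, 0.2393]
ee_rot: [-0.0, 0.661, 0.751, -0.0]
force: [0.9, 0.1, -0.0]
width: 0.004
finger_force: 0.0
```

send_rows(
  increments=[
    [0.013,-0.032,0,0,1],
    [0.026,-0.064,0,0,1],
    [0.039,-0.096,-0.01,0,1],
    [0.052,-0.128,-0.02,0,1],
    [0.065,-0.16,-0.03,0,1],
    [0.078,-0.192,-0.04,0,1],
    [0.091,-0.224,-0.05,0,1],
    [0.102,-0.255,-0.07,0,1],
    [0.102,-0.255,-0.08,0,1],
    [0.102,-0.255,-0.08,0,1],
    [0.102,-0.255,-0.08,0,1],
  ],
)

```text
time: 2.02
tool_pos: [0.5405, -0.0815, 0.1589]
ee_rot: [-0.001, 0.659, 0.752, -0.0]
force: [0.9, 0.5, 1.4]
width: -0.003
finger_force: 0.0
```

```bash
python3 - <<'E'
from h import *
s=r.get_state(); print(s["time"],s["tool_pos"],s["ee_rot"],s["force"],s["width"],s["qpos"].round(2))
a=r.read_camera("top")[150:280,300:480,::-1]; b=r.read_camera("scene")[170:320,150:330,::-1]
f=lambda x:cv2.resize(x,(400,int(400*x.shape[0]/180)),interpolation=cv2.INTER_CUBIC)
A,B=f(a),f(b); A=cv2.copyMakeBorder(A,0,B.shape[0]-A.shape[0],0,0,0); cv2.imwrite("pics/c2.png",np.hstack([A,B]))
print(proj("top",s["tool_pos"]-[0,0,.008]),proj("scene",s["tool_pos"]-[0,0,.008]))
E
```

```text
2.0167 [ 0.54047576 -0.08150582  0.15886226] [-6.81282847e-04  6.59448636e-01  7.51749179e-01 -4.50597771e-04] [0.90957532 0.53254599 1.36308453] -0.002593259910233589 [-0.19  0.52  0.31  1.89 -0.23  0.76  0.38]
[397.23896587 232.12629093] [201.84366178 232.19993761]
```

View pics/c2.png

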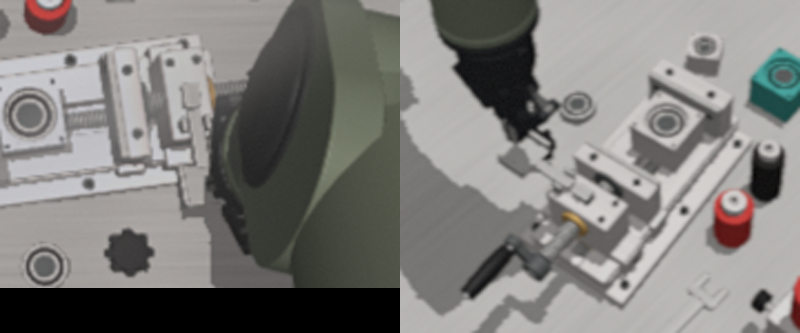

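The left view (top) shows the arm over the cup area. The right view (scene) shows the fingertips just above the cup, at about (520,140) in the mosaic. Descend now and watch the force.

send_rows(
  increments=[
    [0,0,-0.012,0,1],
    [0,0,-0.022,0,1],
    [0,0,-0.028,0,1],
    [0,0,-0.032,0,1],
    [0,0,-0.034,0,1],
    [0,0,-0.034,0,1],
  ],
)

```text
time: 2.62
tool_pos: [0.5407, -0.081, 0.1252]
ee_rot: [-0.001, 0.659, 0.752, -0.0]
force: [-4.3, 3.5, 9.5]
width: 0.001
finger_force: 4.5
```

send_rows(
  increments=[
    [0,0,-0.002,0,1],
    [0,0,-0.004,0,1],
    [0,0,-0.005,0,1],
    [0,0,-0.005,0,1],
  ],
)

```text
time: 2.95
tool_pos: [0.5409, -0.0811, 0.1207]
ee_rot: [-0.0, 0.659, 0.752, 0.0]
force: [-4.7, 3.6, 12.1]
width: 0.003
finger_force: 6.1
```

send_rows(
  increments=[
    [0,0,-0.002,0,1],
    [0,0,-0.0035,0,1],
    [0,0,-0.0035,0,1],
    [0,0,-0.0035,0,1],
  ],
)

```text
time: 3.28
tool_pos: [0.5412, -0.0811, 0.1175]
ee_rot: [-0.0, 0.659, 0.752, 0.0]
force: [-3.3, 2.6, 13.3]
width: -0.003
finger_force: 6.8
```

The lever is nearly at its stop, at 13 N. Slide along the bed.

send_rows(
  increments=[
    [-0.0004,0.003,0,0,1],
    [-0.0007,0.006,0,0,1],
    [-0.0011,0.009,0,0,1],
    [-0.0015,0.012,0,0,1],
    [-0.0018,0.015,0,0,1],
    [-0.0022,0.018,0,0,1],
    [-0.0026,0.021,0,0,1],
    [-0.003,0.024,0,0,1],
    [-0.0033,0.027,0,0,1],
    [-0.0037,0.03,0,0,1],
    [-0.0037,0.03,0,0,1],
  ],
)

```text
time: 4.2
tool_pos: [0.5376, -0.0514, 0.1176]
ee_rot: [0.0, 0.659, 0.752, 0.0]
force: [-4.0, -0.5, 13.6]
width: -0.001
finger_force: 6.8
```

```bash
python3 - <<'E'
from h import *
s=r.get_state(); print(s["time"],s["tool_pos"],s["force"])
b=r.read_camera("scene")[170:320,150:350,::-1]
cv2.imwrite("pics/c3.png",cv2.resize(b,None,fx=4,fy=4,interpolation=cv2.INTER_CUBIC))
E
```

```text
4.2 [ 0.53759459 -0.05138369  0.11761139] [-4.04917172 -0.49371648 13.57411446]
```

View pics/c3.png

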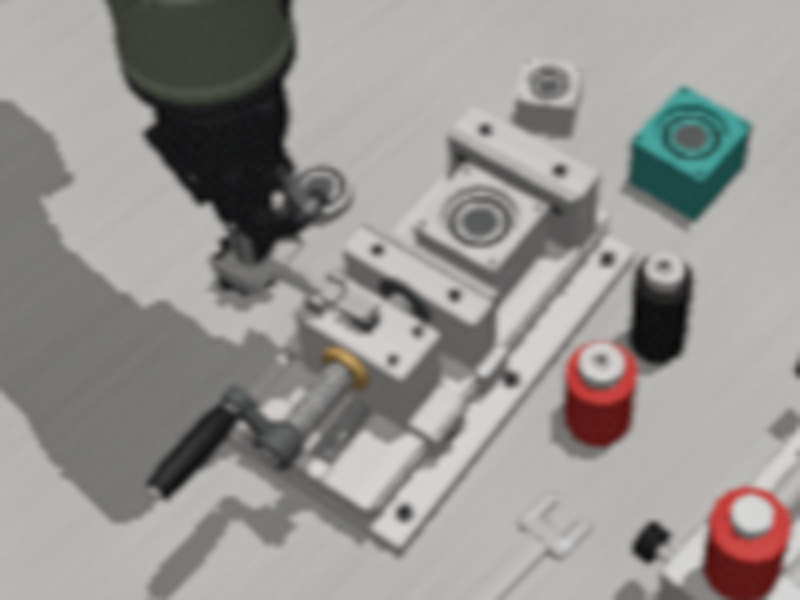

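The block has slid. The jaw bolts are now at crop (454,295) and (377,250), and the housing is still short of the fixed jaw. I work out the jaw y relative to the fixed jaw bolts in the same picture.

```bash
python3 - <<'E'
from h import *
def onz(u,v,z):
    p=np.array([150+u/4,170+v/4]); A=PS[:2]-p[:,None]*PS[2]; return np.linalg.solve(A[:,:2],-(A[:,2]*z+A[:,3]))
f=(onz(560,170,.1)+onz(486,130,.1))/2; j=(onz(454,295,.1)+onz(377,250,.1))/2
d=f-j; print(f,j,np.linalg.norm(d),np.arctan2(-d[0],d[1]), "jaw face y",0.096-np.linalg.norm(d)+.014, "bearing",onz(481,221,.09)-f)
E
```

```text
[0.60507797 0.12858781] [0.61900288 0.01132903] 0.11808269754609518 0.1182000897355108 jaw face y -0.008082697546095181 bearing [ 0.01319823 -0.05566113]
```

send_rows(
  increments=[
    [-0.0004,0.003,0,0,1],
    [-0.0007,0.006,0,0,1],
    [-0.0011,0.009,0,0,1],
    [-0.0015,0.012,0,0,1],
    [-0.0018,0.015,0,0,1],
    [-0.0022,0.018,0,0,1],
    [-0.0024,0.02,0,0,1],
    [-0.0024,0.02,0,0,1],
  ],
)

```text
time: 4.92
tool_pos: [0.5352, -0.0319, 0.1176]
ee_rot: [0.001, 0.659, 0.752, 0.0]
force: [-2.6, -2.8, 13.6]
width: 0.003
finger_force: 6.8
```

send_rows(
  increments=[
    [-0.0001,0.001,0,0,1],
    [-0.0002,0.002,0,0,1],
    [-0.0004,0.003,0,0,1],
    [-0.0004,0.003,0,0,1],
  ],
)

```text
time: 5.25
tool_pos: [0.535, -0.0295, 0.1177]
ee_rot: [0.001, 0.66, 0.752, 0.0]
force: [-2.2, -7.0, 13.1]
width: -0.004
finger_force: 6.8
```

send_rows(
  increments=[
    [-0.0001,0.001,0,0,1],
    [-0.0002,0.002,0,0,1],
    [-0.0002,0.002,0,0,1],
  ],
)

```text
time: 5.5
tool_pos: [0.5347, -0.0275, 0.1177]
ee_rot: [0.001, 0.66, 0.752, 0.0]
force: [-2.5, -6.8, 13.7]
width: 0.002
finger_force: 6.8
```

send_rows(
  increments=[
    [-0.0001,0.001,0,0,1],
    [-0.0002,0.002,0,0,1],
    [-0.0002,0.002,0,0,1],
  ],
)

```text
time: 5.75
tool_pos: [0.5347, -0.026, 0.1177]
ee_rot: [0.001, 0.66, 0.752, 0.0]
force: [-2.1, -7.2, 13.5]
width: -0.003
finger_force: 6.8
```

send_rows(
  increments=[
    [-0.0001,0.001,0,0,1],
    [-0.0001,0.001,0,0,1],
  ],
)

```text
time: 5.92
tool_pos: [0.5347, -0.025, 0.1178]
ee_rot: [0.001, 0.66, 0.752, 0.0]
force: [-1.4, -8.1, 14.0]
width: 0.001
finger_force: 6.8
```

```bash
python3 - <<'E'
from h import *
s=r.get_state(); print(s["time"],s["tool_pos"],s["force"])
b=r.read_camera("scene")[190:290,190:320,::-1]
cv2.imwrite("pics/c4.png",cv2.resize(b,None,fx=6,fy=6,interpolation=cv2.INTER_CUBIC)[:600])
E
```

```text
5.9167 [ 0.53467491 -0.02499913  0.11776641] [-1.36603932 -8.10110204 13.95189883]
```

View pics/c4.png

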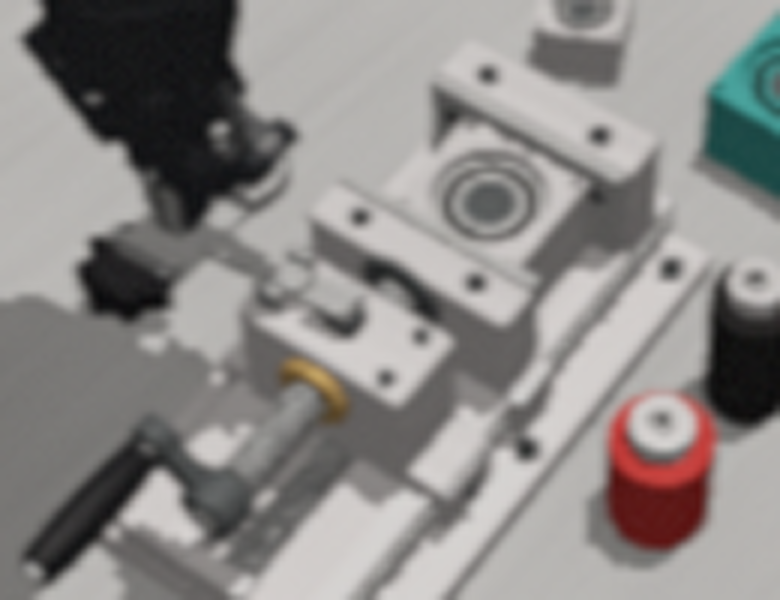

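The jaw is now right at the housing. Jaw bolts are at (360,216) and (477,283), fixed bolts at (488,74) and (600,134), and the bearing is at (490,203).

```bash
cat >> h.py <<'E'
def gap(pts):  # scene pixels: fix-x, fix+x, jaw-x, jaw+x, bearing
    def onz(p,z):
        p=np.array(p,float); A=PS[:2]-p[:,None]*PS[2]; return np.linalg.solve(A[:,:2],-(A[:,2]*z+A[:,3]))
    f=(onz(pts[0],.1)+onz(pts[1],.1))/2; j=(onz(pts[2],.1)+onz(pts[3],.1))/2; b=onz(pts[4],.09)
    d=np.array([-.12,.9928]); print("jaw y",.11-d@(f-j),"bearing y",.096-d@(f-b))
E
python3 - <<'E'
from h import *
gap([(190+u/6,190+v/6) for u,v in((488,74),(600,134),(360,216),(477,283),(490,203))])
E
```

```text
jaw y 0.01594709142482066 bearing y 0.044574558327245585
```

send_rows(
  increments=[
    [-0.0001,0.001,0,0,1],
    [-0.0002,0.002,0,0,1],
    [-0.0002,0.002,0,0,1],
  ],
)

```text
time: 6.22
tool_pos: [0.5345, -0.0229, 0.1178]
ee_rot: [0.001, 0.66, 0.752, 0.0]
force: [-1.8, -7.3, 13.9]
width: -0.003
finger_force: 6.9
```

send_rows(
  increments=[
    [-0.0001,0.001,0,0,1],
    [-0.0001,0.001,0,0,1],
  ],
)

```text
time: 6.38
tool_pos: [0.5345, -0.0219, 0.1178]
ee_rot: [0.001, 0.66, 0.752, 0.0]
force: [-1.1, -8.3, 13.3]
width: -0.004
finger_force: 6.9
```

send_rows(
  increments=[
    [-0.0001,0.001,0,0,1],
    [-0.0001,0.001,0,0,1],
  ],
)

```text
time: 6.55
tool_pos: [0.5344, -0.021, 0.1178]
ee_rot: [0.001, 0.66, 0.752, 0.0]
force: [-1.1, -8.3, 13.1]
width: 0.001
finger_force: 6.9
```

send_rows(
  increments=[
    [-0.0001,0.001,0,0,1],
    [-0.0001,0.001,0,0,1],
  ],
)

```text
time: 6.72
tool_pos: [0.5343, -0.02, 0.1178]
ee_rot: [0.001, 0.66, 0.752, 0.0]
force: [-0.2, -8.7, 13.4]
width: -0.004
finger_force: 6.9
```

send_rows(
  increments=[
    [-0.0001,0.001,0,0,1],
    [-0.0001,0.001,0,0,1],
  ],
)

```text
time: 6.88
tool_pos: [0.5342, -0.0189, 0.1178]
ee_rot: [0.001, 0.66, 0.752, 0.0]
force: [-0.7, -8.1, 13.9]
width: 0.003
finger_force: 6.9
```

```bash
python3 - <<'E'
from h import *
s=r.get_state(); print(s["time"],s["tool_pos"],s["force"])
b=r.read_camera("scene")[190:290,190:320,::-1]
cv2.imwrite("pics/c5.png",cv2.resize(b,None,fx=6,fy=6,interpolation=cv2.INTER_CUBIC)[:600])
E
```

```text
6.8833 [ 0.53423398 -0.01885417  0.11782   ] [-0.72382337 -8.06819111 13.89687798]
```

View pics/c5.png

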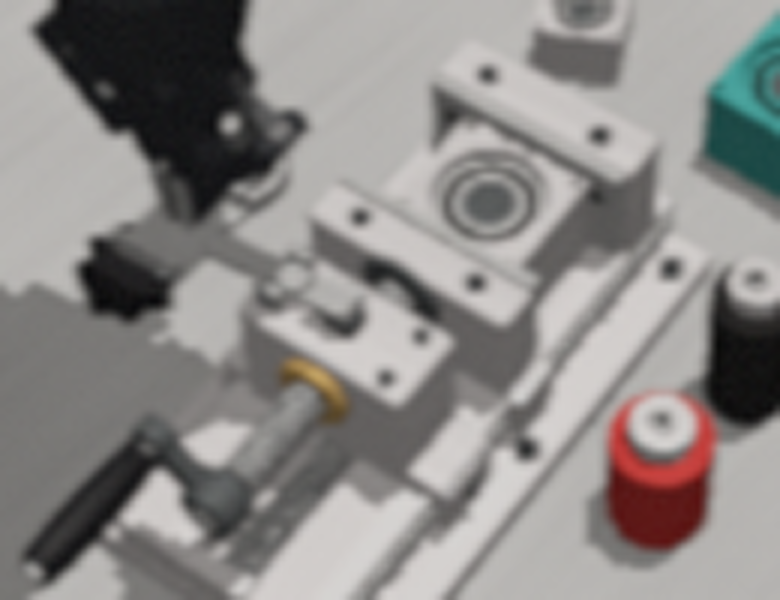

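The block is unchanged, so the fingertips are slipping in the cup towards its +y lip. I go on until the lip is met, then push gently.

send_rows(
  increments=[
    [-0.0001,0.001,0,0,1],
    [-0.0002,0.002,0,0,1],
    [-0.0002,0.002,0,0,1],
  ],
)

```text
time: 7.18
tool_pos: [0.5341, -0.0176, 0.1179]
ee_rot: [0.002, 0.66, 0.751, 0.0]
force: [-0.0, -12.8, 13.1]
width: 0.002
finger_force: 9.1
```

send_rows(
  increments=[
    [-0.0001,0.001,0,0,1],
    [-0.0001,0.001,0,0,1],
  ],
)

```text
time: 7.35
tool_pos: [0.5341, -0.0175, 0.1179]
ee_rot: [0.002, 0.66, 0.751, -0.0]
force: [0.1, -17.0, 13.2]
width: -0.002
finger_force: 10.6
```

send_rows(
  increments=[
    [-0.0001,0.001,0,0,1],
    [-0.0001,0.001,0,0,1],
  ],
)

```text
time: 7.52
tool_pos: [0.5341, -0.0173, 0.118]
ee_rot: [0.002, 0.66, 0.751, -0.0]
force: [0.5, -22.6, 13.4]
width: 0.002
finger_force: 15.6
```

The housing is seated: the push rises steeply to 22 N with no motion. I unload, ease the block back about 2 mm so the nut can settle either way, then let the lever up.

send_rows(
  increments=[
    [0.0001,-0.001,0,0,1],
    [0.0002,-0.002,0,0,1],
    [0.0004,-0.003,0,0,1],
    [0.0005,-0.004,0,0,1],
    [0.0006,-0.005,0,0,1],
    [0.0007,-0.006,0,0,1],
    [0.0007,-0.006,0,0,1],
  ],
)

```text
time: 8.1
tool_pos: [0.5343, -0.0192, 0.1177]
ee_rot: [0.0, 0.659, 0.752, 0.001]
force: [-1.3, 1.8, 13.9]
width: -0.002
finger_force: 8.3
```

send_rows(
  increments=[
    [0.0001,-0.001,0,0,1],
    [0.0002,-0.0015,0,0,1],
    [0.0002,-0.0015,0,0,1],
  ],
)

```text
time: 8.35
tool_pos: [0.5345, -0.0206, 0.1177]
ee_rot: [0.0, 0.659, 0.752, 0.001]
force: [-2.1, 2.6, 14.8]
width: -0.004
finger_force: 8.1
```

send_rows(
  increments=[
    [0,0,0.002,0,1],
    [0,0,0.004,0,1],
    [0,0,0.006,0,1],
    [0,0,0.008,0,1],
    [0,0,0.011,0,1],
    [0,0,0.015,0,1],
    [0,0,0.025,0,1],
    [0,0,0.04,0,1],
    [0,0,0.055,0,1],
    [0,0,0.07,0,1],
    [0,0,0.07,0,1],
  ],
)

```text
time: 9.27
tool_pos: [0.535, -0.0214, 0.1899]
ee_rot: [0.001, 0.659, 0.752, 0.001]
force: [0.7, -0.0, 0.2]
width: -0.001
finger_force: 0.0
```

```bash
python3 - <<'E'
from h import *
s=r.get_state(); print(s["time"],s["tool_pos"],s["force"])
b=r.read_camera("scene")[185:295,170:320,::-1]
cv2.imwrite("pics/c6.png",cv2.resize(b,None,fx=5,fy=5,interpolation=cv2.INTER_CUBIC))
E
```

```text
9.2667 [ 0.53503345 -0.0213942   0.18988914] [ 0.68917027 -0.01757131  0.21074616]
```

View pics/c6.png

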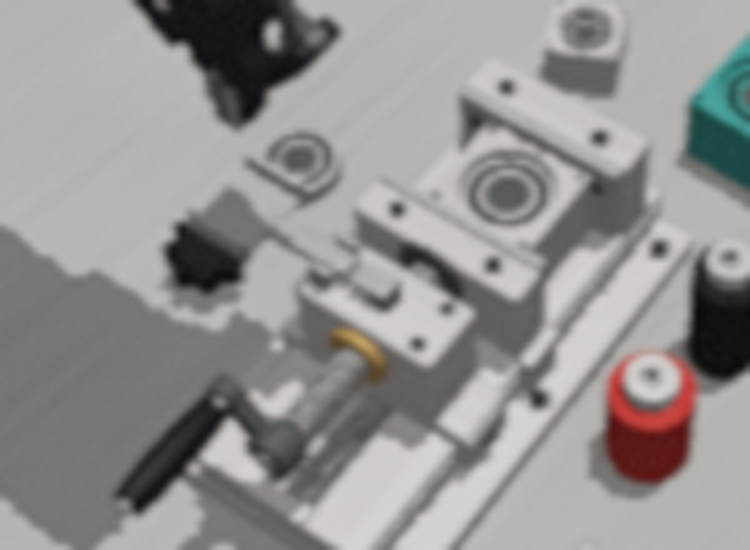

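The lever is back up, with the cup at (230,215). Jaw bolts are at (397,209) and (492,265). The grip runs from (220,395) to (125,498), with its boss at (275,447). One "top" reading will help if the arm doesn't hide the grip.

```bash
python3 - <<'E'
from h import *
gap([(170+u/5,185+v/5) for u,v in((506,87),(600,137),(397,209),(492,265),(507,192))])
yaw=.122; o=np.array([.616,.0305]); ex=np.array([np.cos(yaw),np.sin(yaw)]); ey=np.array([-ex[1],ex[0]])
for jy in (.014,.018):
  for a in(-.9,-.76,-.6):
    w=lambda y:np.r_[o+ex*.036*np.sin(a)+ey*y,.085+.036*np.cos(a)]
    m=w(jy-.193); f=lambda X:((proj("scene",X)-[170,185])*5).round(0)
    print(jy,a,m.round(4),f(w(jy-.193+.031)),f(w(jy-.193-.031)))
im=r.read_camera("top")[150:250,330:460,::-1]; cv2.imwrite("pics/c7.png",cv2.resize(im,None,fx=5,fy=5,interpolation=cv2.INTER_CUBIC))
E
```

```text
jaw y 0.012997340111669517 bearing y 0.04560589189671213
0.014 -0.9 [ 0.6098 -0.1506  0.1074] [206. 415.] [118. 512.]
0.014 -0.76 [ 0.6132 -0.1502  0.1111] [211. 414.] [123. 512.]
0.014 -0.6 [ 0.6176 -0.1496  0.1147] [217. 415.] [129. 513.]
0.018 -0.9 [ 0.6093 -0.1466  0.1074] [212. 409.] [124. 506.]
0.018 -0.76 [ 0.6127 -0.1462  0.1111] [216. 408.] [129. 506.]
0.018 -0.6 [ 0.6171 -0.1457  0.1147] [223. 409.] [135. 507.]
```

View pics/c7.png

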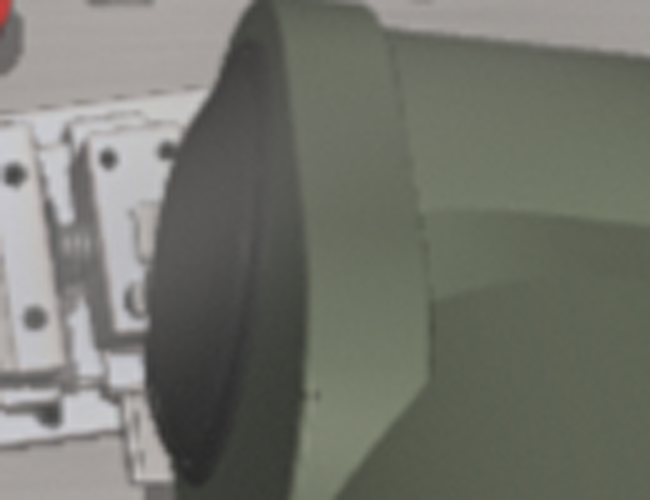

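The top view is blocked by the arm. Shifting the earlier grip measurement by the carriage travel puts the grip middle near (0.612,-0.148,0.113), and this fits the scene picture. I open, move over the grip's outer half, lower and grip.

send_rows(
  increments=[
    [0.016,-0.027,0,0,0],
    [0.032,-0.054,0,0,0],
    [0.048,-0.081,0,0,0],
    [0.064,-0.108,0,0,0],
    [0.078,-0.135,0,0,0],
    [0.078,-0.135,-0.02,0,0],
    [0.078,-0.135,-0.04,0,0],
    [0.078,-0.135,-0.06,0,0],
    [0.078,-0.135,-0.075,0,0],
    [0.078,-0.135,-0.087,0,0],
    [0.078,-0.135,-0.087,0,0],
  ],
)

```text
time: 10.28
tool_pos: [0.6104, -0.1559, 0.097]
ee_rot: [-0.002, 0.659, 0.752, -0.001]
force: [-0.5, 0.4, -0.0]
width: 1.0
finger_force: 0.0
```

send_rows(
  increments=[
    [0,0,0,0,1],
    [0,0,0,0,1],
    [0,0,0,0,1],
    [0,0,0,0,1],
    [0,0,0,0,1],
    [0,0,0,0,1],
  ],
  newtons=40,
)

```text
time: 10.78
tool_pos: [0.6108, -0.1567, 0.1]
ee_rot: [-0.001, 0.659, 0.752, -0.001]
force: [-5.5, 1.5, 6.5]
width: 0.221
finger_force: 38.9
```

The grip is held: opening 19 mm with a force on the pads. I generate the circle points, including the 1.273 mm/rad advance.

```bash
cat >> h.py <<'E'
YAW=.122
def rows(a0,a1,n):
    for a in np.linspace(a0,a1,n+1)[1:]:
        xv=.036*(np.sin(a)-np.sin(a0)); yv=.001273*(a-a0); z=.036*(np.cos(a)-np.cos(a0))
        print("[%.4f, %.4f, %.4f, 0, 1],"%(xv*np.cos(YAW)-yv*np.sin(YAW),xv*np.sin(YAW)+yv*np.cos(YAW),z),end=" ")
    print()
def tang(f,a):
    fx=f[0]*np.cos(YAW)+f[1]*np.sin(YAW); print("resist %.1f radial %.1f"%(-(fx*np.cos(a)-f[2]*np.sin(a)),fx*np.sin(a)+f[2]*np.cos(a)))
E
python3 - <<'E'
from h import *
for k in range(6): rows(-.85+.6*k,-.25+.6*k,4)
E
```

```text
[0.0038, 0.0007, 0.0038, 0, 1], [0.0081, 0.0014, 0.0069, 0, 1], [0.0129, 0.0022, 0.0094, 0, 1], [0.0179, 0.0030, 0.0111, 0, 1], 
[0.0052, 0.0008, 0.0009, 0, 1], [0.0106, 0.0017, 0.0011, 0, 1], [0.0159, 0.0025, 0.0004, 0, 1], [0.0210, 0.0033, -0.0011, 0, 1], 
[0.0049, 0.0008, -0.0022, 0, 1], [0.0093, 0.0015, -0.0052, 0, 1], [0.0133, 0.0022, -0.0087, 0, 1], [0.0167, 0.0028, -0.0129, 0, 1], 
[0.0028, 0.0005, -0.0046, 0, 1], [0.0048, 0.0010, -0.0096, 0, 1], [0.0061, 0.0013, -0.0148, 0, 1], [0.0066, 0.0016, -0.0202, 0, 1], 
[-0.0003, 0.0002, -0.0054, 0, 1], [-0.0014, 0.0002, -0.0107, 0, 1], [-0.0033, 0.0002, -0.0157, 0, 1], [-0.0059, 0.0000, -0.0205, 0, 1], 
[-0.0033, -0.0002, -0.0043, 0, 1], [-0.0072, -0.0005, -0.0080, 0, 1], [-0.0116, -0.0008, -0.0111, 0, 1], [-0.0164, -0.0012, -0.0136, 0, 1],
```

send_rows(
  increments=[
    [0.0038,0.0007,0.0038,0,1],
    [0.0081,0.0014,0.0069,0,1],
    [0.0129,0.0022,0.0094,0,1],
    [0.0179,0.003,0.0111,0,1],
  ],
)

```text
time: 11.12
tool_pos: [0.6277, -0.1539, 0.1108]
ee_rot: [-0.002, 0.66, 0.752, -0.001]
force: [-12.2, -1.6, 7.4]
width: 0.218
finger_force: 40.0
```

send_rows(
  increments=[
    [0.0052,0.0008,0.0009,0,1],
    [0.0106,0.0017,0.0011,0,1],
    [0.0159,0.0025,0.0004,0,1],
    [0.021,0.0033,-0.0011,0,1],
  ],
)

```text
time: 11.45
tool_pos: [0.65, -0.1503, 0.1103]
ee_rot: [-0.001, 0.66, 0.752, -0.001]
force: [-8.3, 0.7, 6.9]
width: 0.217
finger_force: 40.1
```

send_rows(
  increments=[
    [0.0049,0.0008,-0.0012,0,1],
    [0.0093,0.0015,-0.0042,0,1],
    [0.0133,0.0022,-0.0077,0,1],
    [0.0167,0.0028,-0.0119,0,1],
  ],
)

```text
time: 11.78
tool_pos: [0.6665, -0.1474, 0.0979]
ee_rot: [-0.001, 0.66, 0.752, -0.001]
force: [-9.1, 0.6, 4.6]
width: 0.219
finger_force: 39.9
```

```bash
python3 - <<'E'
from h import *
s=r.get_state(); print(s["time"],s["tool_pos"],s["force"]); tang(s["force"],.95)
b=r.read_camera("scene")[185:295,170:320,::-1]
cv2.imwrite("pics/c8.png",cv2.resize(b,None,fx=5,fy=5,interpolation=cv2.INTER_CUBIC))
E
```

```text
11.7833 [ 0.66647088 -0.14740479  0.09789022] [-9.08370744  0.6018589   4.64853949]
resist 9.0 radial -4.6
```

```bash
python3 - <<'E'
from h import *
for k in range(12): print(round(.95+.3*k,2)); rows(.95+.3*k,1.25+.3*k,3)
E
```

```text
0.95
[0.0019, 0.0004, -0.0030, 0, 1], [0.0035, 0.0007, -0.0062, 0, 1], [0.0048, 0.0010, -0.0096, 0, 1], 
1.25
[0.0009, 0.0002, -0.0035, 0, 1], [0.0015, 0.0004, -0.0070, 0, 1], [0.0018, 0.0006, -0.0106, 0, 1], 
1.55
[-0.0001, 0.0001, -0.0036, 0, 1], [-0.0006, 0.0002, -0.0072, 0, 1], [-0.0014, 0.0002, -0.0107, 0, 1], 
1.85
[-0.0012, -0.0000, -0.0034, 0, 1], [-0.0027, -0.0001, -0.0067, 0, 1], [-0.0045, -0.0002, -0.0098, 0, 1], 
2.15
[-0.0021, -0.0001, -0.0029, 0, 1], [-0.0045, -0.0003, -0.0056, 0, 1], [-0.0072, -0.0005, -0.0080, 0, 1], 
2.45
[-0.0029, -0.0002, -0.0022, 0, 1], [-0.0060, -0.0005, -0.0040, 0, 1], [-0.0092, -0.0007, -0.0055, 0, 1], 
2.75
[-0.0034, -0.0003, -0.0012, 0, 1], [-0.0069, -0.0006, -0.0021, 0, 1], [-0.0104, -0.0009, -0.0026, 0, 1], 
3.05
[-0.0036, -0.0003, -0.0001, 0, 1], [-0.0072, -0.0006, 0.0001, 0, 1], [-0.0107, -0.0009, 0.0006, 0, 1], 
3.35
[-0.0035, -0.0003, 0.0009, 0, 1], [-0.0068, -0.0006, 0.0022, 0, 1], [-0.0100, -0.0008, 0.0038, 0, 1], 
3.65
[-0.0030, -0.0002, 0.0019, 0, 1], [-0.0059, -0.0005, 0.0041, 0, 1], [-0.0085, -0.0007, 0.0066, 0, 1], 
3.95
[-0.0024, -0.0002, 0.0027, 0, 1], [-0.0044, -0.0003, 0.0057, 0, 1], [-0.0062, -0.0004, 0.0088, 0, 1], 
4.25
[-0.0014, -0.0000, 0.0033, 0, 1], [-0.0026, -0.0001, 0.0067, 0, 1], [-0.0033, -0.0000, 0.0102, 0, 1],
```

send_rows(
  increments=[
    [0.0014,0.0004,-0.003,0,1],
    [0.0027,0.0007,-0.0062,0,1],
    [0.004,0.001,-0.0096,0,1],
    [0.004,0.001,-0.0096,0,1],
  ],
)

```text
time: 12.17
tool_pos: [0.6712, -0.1464, 0.0883]
ee_rot: [-0.0, 0.659, 0.752, -0.0]
force: [-3.6, 0.3, 4.5]
width: 0.216
finger_force: 40.0
```

send_rows(
  increments=[
    [0.0009,0.0002,-0.0035,0,1],
    [0.0015,0.0004,-0.007,0,1],
    [0.0018,0.0006,-0.0106,0,1],
    [0.0018,0.0006,-0.0106,0,1],
  ],
)

```text
time: 12.5
tool_pos: [0.6731, -0.1461, 0.0779]
ee_rot: [0.0, 0.66, 0.752, -0.0]
force: [-3.8, -1.3, 5.2]
width: 0.213
finger_force: 40.1
```

send_rows(
  increments=[
    [-0.0001,0.0001,-0.0036,0,1],
    [-0.0006,0.0002,-0.0072,0,1],
    [-0.0014,0.0002,-0.0107,0,1],
  ],
)

```text
time: 12.75
tool_pos: [0.6722, -0.1462, 0.0679]
ee_rot: [0.001, 0.66, 0.752, 0.0]
force: [-2.2, -2.8, 9.3]
width: 0.217
finger_force: 40.5
```

send_rows(
  increments=[
    [-0.0012,0,-0.0034,0,1],
    [-0.0027,-0.0001,-0.0067,0,1],
    [-0.0045,-0.0002,-0.0098,0,1],
  ],
)

```text
time: 13.0
tool_pos: [0.6682, -0.1466, 0.0583]
ee_rot: [0.001, 0.66, 0.752, 0.0]
force: [1.7, -4.3, 10.1]
width: 0.213
finger_force: 40.5
```

send_rows(
  increments=[
    [-0.0021,-0.0001,-0.0029,0,1],
    [-0.0045,-0.0003,-0.0056,0,1],
    [-0.0072,-0.0005,-0.008,0,1],
  ],
)

```text
time: 13.25
tool_pos: [0.6618, -0.1475, 0.0506]
ee_rot: [0.002, 0.66, 0.752, 0.001]
force: [8.4, -7.6, 6.6]
width: 0.222
finger_force: 40.4
```

```bash
python3 - <<'E'
from h import *
s=r.get_state(); print(s["force"]); tang(s["force"],2.45)
xy=s["tool_pos"][:2]-[.616,.0305]; xv=xy@[np.cos(YAW),np.sin(YAW)]; yv=xy@[-np.sin(YAW),np.cos(YAW)]
print("angle",np.arctan2(xv-.0005,s["tool_pos"][2]-.0758),"yv",yv)
# jaw/bearing shift in scene since c6, c8 and now (template tracking)
now=r.read_camera("scene")[185:295,170:320,::-1]; now=cv2.resize(now,None,fx=5,fy=5,interpolation=cv2.INTER_CUBIC)
cv2.imwrite("pics/c9.png",now); a=cv2.imread("pics/c6.png"); b=cv2.imread("pics/c8.png")
for n,(u,v) in dict(fix=(600,137),jaw=(492,265),block=(440,320),bearing=(507,192)).items():
    T=a[v-22:v+22,u-22:u+22]
    print(n,[(np.array(cv2.minMaxLoc(cv2.matchTemplate(i[v-60:v+60,u-60:u+60],T,cv2.TM_CCOEFF_NORMED))[3])-38).tolist() for i in(b,now)])
E
```

```text
[ 8.36686674 -7.61235095  6.56532764]
resist 9.9 radial -0.4
angle 2.3945646334898005 yv -0.18224092332493683
fix [[0, 0], [0, 0]]
jaw [[3, -4], [3, -4]]
block [[0, 0], [-2, 2]]
bearing [[0, 0], [0, 0]]
```

The numeric tracking shows the jaw met the housing early and the block is now being pushed back, so the nut is riding a crest as described. I keep cranking until it drops in, without the y advance.

send_rows(
  increments=[
    [-0.0029,-0.0008,-0.0022,0,1],
    [-0.006,-0.0014,-0.004,0,1],
    [-0.0092,-0.002,-0.0055,0,1],
  ],
)

```text
time: 13.55
tool_pos: [0.6532, -0.1486, 0.0449]
ee_rot: [0.002, 0.659, 0.752, 0.001]
force: [11.0, -2.5, -0.3]
width: 0.22
finger_force: 40.1
```

send_rows(
  increments=[
    [-0.0034,-0.0004,-0.0012,0,1],
    [-0.0069,-0.0008,-0.0021,0,1],
    [-0.0104,-0.0013,-0.0026,0,1],
  ],
)

```text
time: 13.8
tool_pos: [0.6426, -0.1499, 0.0418]
ee_rot: [0.002, 0.659, 0.752, 0.001]
force: [13.1, -3.4, -7.5]
width: 0.22
finger_force: 39.6
```

```bash
cat >> h.py <<'E'
def check(a,tag):
    s=r.get_state(); print(s["force"].round(1)); tang(s["force"],a)
    xy=s["tool_pos"][:2]-[.616,.0305]; xv=xy@[np.cos(YAW),np.sin(YAW)]; yv=xy@[-np.sin(YAW),np.cos(YAW)]
    print("angle",np.arctan2(xv-.0005,s["tool_pos"][2]-.0758),"yv",yv)
    now=r.read_camera("scene")[185:295,170:320,::-1]; now=cv2.resize(now,None,fx=5,fy=5,interpolation=cv2.INTER_CUBIC)
    cv2.imwrite(f"pics/{tag}.png",now); A=cv2.imread("pics/c6.png")
    for n,(u,v) in dict(fix=(600,137),jaw=(492,265),block=(440,320),bearing=(507,192),cup=(235,215)).items():
        T=A[v-22:v+22,u-22:u+22]; m=cv2.minMaxLoc(cv2.matchTemplate(now[v-60:v+60,u-60:u+60],T,cv2.TM_CCOEFF_NORMED))
        print(n,(np.array(m[3])-38).tolist(),round(m[1],2),end="; ")
    print()
E
python3 -c "
from h import *
check(3.05,'c10')"
```

```text
[13.1 -3.4 -7.5]
resist 11.8 radial 8.6
angle 3.0256938313709805 yv -0.18230804202301706
fix [0, 0] 1.0; jaw [3, -4] 0.99; block [-3, 3] 0.99; bearing [0, 0] 1.0; cup [24, 25] 0.68;
```

send_rows(
  increments=[
    [-0.0036,-0.0007,-0.0008,0,1],
    [-0.0072,-0.0012,-0.001,0,1],
    [-0.0107,-0.0017,-0.001,0,1],
  ],
)

```text
time: 14.1
tool_pos: [0.6319, -0.1512, 0.041]
ee_rot: [0.002, 0.659, 0.752, 0.001]
force: [10.8, -1.0, 1.3]
width: 0.219
finger_force: 40.3
```

```bash
python3 -c "
from h import *
check(3.35,'c11')"
```

```text
[10.8 -1.   1.3]
resist 10.1 radial -3.4
angle -2.949037192095147 yv -0.18224685153254844
fix [0, 0] 1.0; jaw [3, -4] 0.99; block [-3, 3] 0.99; bearing [0, 0] 1.0; cup [0, 15] 0.7;
```

send_rows(
  increments=[
    [-0.0035,-0.0004,0.0012,0,1],
    [-0.0068,-0.0009,0.0026,0,1],
    [-0.01,-0.0012,0.0043,0,1],
  ],
)

```text
time: 14.4
tool_pos: [0.6212, -0.1525, 0.0449]
ee_rot: [0.001, 0.659, 0.752, 0.001]
force: [8.1, -2.0, -8.3]
width: 0.219
finger_force: 39.5
```

```bash
python3 -c "
from h import *
check(3.65,'c12')"
```

```text
[ 8.1 -2.  -8.3]
resist 10.9 radial 3.4
angle -2.6246180827700023 yv -0.18222862392612788
fix [0, 0] 1.0; jaw [3, -4] 0.99; block [-3, 4] 0.99; bearing [0, 0] 1.0; cup [-26, -3] 0.71;
```

send_rows(
  increments=[
    [-0.003,-0.0003,0.0017,0,1],
    [-0.0059,-0.0007,0.0037,0,1],
    [-0.0085,-0.0011,0.0062,0,1],
  ],
)

```text
time: 14.7
tool_pos: [0.6125, -0.1535, 0.0509]
ee_rot: [0.001, 0.659, 0.752, 0.001]
force: [8.2, -1.7, -9.9]
width: 0.218
finger_force: 39.4
```

```bash
python3 -c "
from h import *
check(3.95,'c13')"
```

```text
[ 8.2 -1.7 -9.9]
resist 12.6 radial 1.1
angle -2.328112963388886 yv -0.18221144652934027
fix [0, 0] 1.0; jaw [3, -4] 0.99; block [-4, 5] 0.99; bearing [0, 0] 1.0; cup [-25, 38] 0.83;
```

```bash
cat >> h.py <<'E'
def track(tags):
    g=lambda t:cv2.cvtColor(cv2.imread(f"pics/{t}.png"),cv2.COLOR_BGR2GRAY)
    A=g("c6")
    for t in tags:
        B=g(t); o=[]
        for n,(u,v,w) in dict(fix=(600,137,25),jaw=(492,265,22),block=(430,330,30)).items():
            M=np.eye(2,3,dtype=np.float32); p=lambda I,k:I[v-k:v+k,u-k:u+k]
            M[:,2]=15
            _,M=cv2.findTransformECC(p(A,w),p(B,w+15),M,cv2.MOTION_TRANSLATION,(3,200,1e-6),None,3)
            d=M[:,2]-15; o.append((n,round(float(d@[.6,-.8])/1.85,2)))
        print(t,o)
E
python3 -c "
from h import *
track(['c8','c9','c10','c11','c12','c13'])
rows(3.95,4.15,2);rows(4.15,4.35,2);rows(4.35,4.55,2);rows(4.55,4.75,2);rows(4.75,4.95,2);rows(4.95,5.15,2)"
```

```text
c8 [('fix', 0.01), ('jaw', 2.65), ('block', 0.04)]
c9 [('fix', 0.01), ('jaw', 2.88), ('block', -1.46)]
c10 [('fix', 0.02), ('jaw', 3.03), ('block', -2.04)]
c11 [('fix', 0.0), ('jaw', 3.02), ('block', -2.4)]
c12 [('fix', 0.0), ('jaw', 3.01), ('block', -2.76)]
c13 [('fix', 0.01), ('jaw', 3.01), ('block', -3.24)]
[-0.0024, -0.0002, 0.0027, 0, 1], [-0.0044, -0.0003, 0.0057, 0, 1], 
[-0.0018, -0.0001, 0.0031, 0, 1], [-0.0032, -0.0001, 0.0064, 0, 1], 
[-0.0011, -0.0000, 0.0034, 0, 1], [-0.0019, 0.0000, 0.0069, 0, 1], 
[-0.0004, 0.0001, 0.0036, 0, 1], [-0.0005, 0.0002, 0.0072, 0, 1], 
[0.0003, 0.0002, 0.0036, 0, 1], [0.0009, 0.0004, 0.0071, 0, 1], 
[0.0010, 0.0003, 0.0035, 0, 1], [0.0023, 0.0005, 0.0068, 0, 1],
```

Sub-pixel tracking works: the jaw is steady on the housing and the block is backing at the screw rate.

send_rows(
  increments=[
    [-0.0024,-0.0003,0.0027,0,1],
    [-0.0044,-0.0006,0.0057,0,1],
    [-0.0044,-0.0006,0.0057,0,1],
  ],
)

```text
time: 15.0
tool_pos: [0.6076, -0.1541, 0.0567]
ee_rot: [0.001, 0.659, 0.752, 0.0]
force: [5.1, -1.8, -8.8]
width: 0.22
finger_force: 39.6
```

```bash
python3 -c "
from h import *
check(4.15,'c14');track(['c14'])"
```

```text
[ 5.1 -1.8 -8.8]
resist 10.0 radial 0.7
angle -2.11830806660627 yv -0.1821548656302912
fix [0, 0] 1.0; jaw [3, -4] 0.99; block [-4, 5] 0.99; bearing [0, 0] 1.0; cup [-37, 25] 0.85; 
c14 [('fix', 0.01), ('jaw', 3.02), ('block', -3.42)]
```

send_rows(
  increments=[
    [-0.0018,-0.0003,0.0031,0,1],
    [-0.0032,-0.0004,0.0064,0,1],
    [-0.0032,-0.0004,0.0064,0,1],
  ],
)

```text
time: 15.3
tool_pos: [0.6042, -0.1544, 0.0629]
ee_rot: [0.001, 0.659, 0.752, 0.0]
force: [5.0, -1.1, -9.7]
width: 0.218
finger_force: 39.7
```

```bash
python3 -c "
from h import *
check(4.35,'c15');track(['c15'])"
```

```text
[ 5.  -1.1 -9.7]
resist 10.8 radial -1.0
angle -1.9252356251924694 yv -0.182106426565142
fix [0, 0] 1.0; jaw [3, -5] 0.99; block [-4, 5] 0.99; bearing [0, 0] 1.0; cup [-38, 28] 0.82; 
c15 [('fix', 0.01), ('jaw', 3.03), ('block', -3.67)]
```

send_rows(
  increments=[
    [-0.0011,-0.0002,0.0034,0,1],
    [-0.0019,-0.0003,0.0069,0,1],
    [-0.0019,-0.0003,0.0069,0,1],
  ],
)

```text
time: 15.6
tool_pos: [0.602, -0.1547, 0.0697]
ee_rot: [0.0, 0.659, 0.752, 0.0]
force: [3.6, -1.1, -11.8]
width: 0.218
finger_force: 39.7
```

```bash
python3 -c "
from h import *
check(4.55,'c16');track(['c16'])"
```

```text
[  3.6  -1.1 -11.8]
resist 12.2 radial -1.5
angle -1.7352839414495445 yv -0.18207344384496468
fix [0, 0] 1.0; jaw [3, -5] 0.99; block [-4, 5] 0.99; bearing [0, 0] 1.0; cup [-29, 33] 0.79; 
c16 [('fix', 0.0), ('jaw', 3.05), ('block', -3.76)]
```

send_rows(
  increments=[
    [-0.0004,0,0.0036,0,1],
    [-0.0005,0,0.0072,0,1],
    [-0.0005,0,0.0072,0,1],
  ],
)

```text
time: 15.9
tool_pos: [0.6012, -0.1547, 0.0767]
ee_rot: [-0.0, 0.659, 0.752, -0.0]
force: [3.0, -1.9, -13.2]
width: 0.219
finger_force: 39.8
```

```bash
python3 -c "
from h import *
check(4.75,'c17');track(['c17'])"
```

```text
[  3.   -1.9 -13.2]
resist 13.0 radial -3.3
angle -1.547157178813783 yv -0.1820051005569408
fix [0, 0] 1.0; jaw [3, -5] 0.99; block [-4, 6] 0.99; bearing [0, 0] 1.0; cup [-38, 15] 0.69; 
c17 [('fix', -0.0), ('jaw', 3.06), ('block', -3.97)]
```

send_rows(
  increments=[
    [0.0003,0.0001,0.0036,0,1],
    [0.0009,0.0002,0.0071,0,1],
    [0.0009,0.0002,0.0071,0,1],
  ],
)

```text
time: 16.2
tool_pos: [0.6018, -0.1546, 0.0839]
ee_rot: [-0.0, 0.659, 0.752, -0.0]
force: [1.6, -3.4, -15.0]
width: 0.217
finger_force: 39.8
```

```bash
python3 -c "
from h import *
check(4.95,'c18');track(['c18'])"
```

```text
[  1.6  -3.4 -15. ]
resist 14.3 radial -4.6
angle -1.3557737568725399 yv -0.18199267459781537
fix [0, 0] 1.0; jaw [3, -5] 0.99; block [-5, 6] 0.99; bearing [0, 0] 1.0; cup [-38, 33] 0.7; 
c18 [('fix', 0.01), ('jaw', 3.06), ('block', -4.2)]
```

Resistance has climbed from 10 to 14.3 N since 4.15 rad, at about 100 N per 0.5 rad. So the nut has caught and the clamp load is roughly 120 N or a bit more. I stop here, let go, lift straight up, then check the lever and load numerically.

send_rows(
  increments=[
    [0,0,0,0,0.5],
    [0,0,0,0,0.5],
    [0,0,0,0,0.5],
    [0,0,0,0,0.5],
    [0,0,0.02,0,0.5],
    [0,0,0.05,0,0.5],
    [0,0,0.08,0,0.5],
    [0,0,0.11,0,0.5],
    [-0.02,0,0.14,0,0.5],
    [-0.04,0,0.16,0,0.5],
    [-0.06,0,0.18,0,0.5],
    [-0.06,0,0.18,0,0.5],
  ],
)

```text
time: 17.25
tool_pos: [0.5407, -0.1555, 0.268]
ee_rot: [0.002, 0.66, 0.751, 0.001]
force: [0.5, -0.7, 0.4]
width: 0.498
finger_force: 0.0
```

```bash
python3 - <<'E'
from h import *
check(4.95,'c19');track(['c19'])
cv2.imwrite("pics/full19.png",r.read_camera("scene")[:,:,::-1])
# lever cup height: track cup & block bolt from scene0 to c6/c19, predicted for a pure slide
S=cv2.resize(cv2.imread("pics/scene0.png")[170:320,150:320],None,fx=5,fy=5,interpolation=cv2.INTER_CUBIC)
yaw=YAW; ey=np.array([-np.sin(yaw),np.cos(yaw),0])
def pix(p): return np.array([150,170])+np.array(p)/5.
def onz(p,z):
    A=PS[:2]-np.array(p)[:,None]*PS[2]; return np.r_[np.linalg.solve(A[:,:2],-(A[:,2]*z+A[:,3])),z]
pts=dict(b1=(170+308/4,170+368/4,.108),b2=(170+282/4,170+395/4,.108),cup=(170+135/4,170+284/4,.1205),lipm=(170+120/4,170+303/4,.125),arm=(170+200/4,170+315/4,.118))
for tag in("c6","c19"):
    N=cv2.imread(f"pics/{tag}.png")
    for n,(u,v,z) in pts.items():
        X=onz((u,v),z); p0=((np.array([u,v])-[150,170])*5).astype(int); w=20
        T=S[p0[1]-w:p0[1]+w,p0[0]-w:p0[0]+w]
        M=cv2.matchTemplate(N,T,cv2.TM_CCOEFF_NORMED)
        # restrict near predicted
        q=(proj("scene",X+ey*.049)-[170,185]+(np.array([u,v])-[150,170])*0)*5-w+((p0-(np.array([u,v])-[150,170])*5))
        q=q.astype(int); R=14; sub=M[max(q[1]-R,0):q[1]+R,max(q[0]-R,0):q[0]+R]
        _,m,_,l=cv2.minMaxLoc(sub); pk=np.array([max(q[0]-R,0)+l[0],max(q[1]-R,0)+l[1]])+w
        got=pk/5+[170,185]-(p0/5+[150,170]-np.array([u,v]))
        # solve slide d, lift dz
        J=np.c_[proj("scene",X+ey*.0505)-proj("scene",X+ey*.0495),proj("scene",X+ey*.05+[0,0,.001])-proj("scene",X+ey*.05)]
        s=np.linalg.solve(J,got-proj("scene",X+ey*.05)); print(tag,n,"slide mm %.1f dz mm %.1f corr %.2f"%(50+s[0],s[1],m))
E
```

```text
[ 0.5 -0.7  0.4]
resist -0.4 radial -0.3
angle -0.4709286239025317 yv -0.17543997663054023
fix [0, 0] 1.0; jaw [3, -5] 0.99; block [-5, 6] 0.99; bearing [0, 0] 1.0; cup [-38, 38] 0.83; 
c19 [('fix', 0.01), ('jaw', 3.08), ('block', -4.18)]
c6 b1 slide mm 50.0 dz mm 0.7 corr 0.99
c6 b2 slide mm 51.1 dz mm -0.4 corr 1.00
c6 cup slide mm 46.5 dz mm -7.1 corr 0.62
c6 lipm slide mm 39.8 dz mm 2.9 corr 0.56
c6 arm slide mm 51.7 dz mm -1.8 corr 0.96
c19 b1 slide mm 46.6 dz mm -0.3 corr 0.99
c19 b2 slide mm 47.1 dz mm -0.5 corr 1.00
c19 cup slide mm 48.4 dz mm -1.6 corr 0.88
c19 lipm slide mm 39.4 dz mm 0.9 corr 0.50
c19 arm slide mm 46.5 dz mm 0.9 corr 0.95
```

After release the block and jaw hold still. The lever arm has risen about 2.7 mm relative to the block since the crest, back to its rest height. The block's total slide of about 47 mm also fits 12 thread pitches less about 1 mm of load take-up. The clamp is about 120 N, so I hand in.

```bash
python3 -c "
from plant import r
print(r.close_job())"
```

```text
the job is handed in; nothing more can be done
None
```

The job is handed in: the housing is seated against the fixed jaw, the lever is back up with the half nut caught, and the robot is clear. The clamp force is about 120 N by my estimate, since it could not be measured directly, and the verdict was not shown.

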